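# Peel the top parts tray off a clinging stack and show it to the inspection camera

### The job

Take the top light grey parts tray off the nested stack by its upright corner tab; the trays cling, so first tip the tray up by the tab corner, about 5 cm, with the opposite corner still down in the stack, then lift the tray away and leave the rest of the stack standing in place. Hold the tray level, its middle over the round glass window of the low, dark-grey camera box and about 10 cm above the glass, without touching the box, and finish still holding it there in the gripper, motionless. Leave everything else on the bench where it is.

Things in the scene. Friction and masses are not known exactly. Their poses are not given: they have to be found in the camera images.
- tray_tab (a point): Grip point on the top tray's corner tab: an upright post 10 mm thick along y, 26 mm along x, 40 mm above the rim's top; point 16 mm below its top, 104 mm from the tray's middle towards -x, 39 mm above tray_centre. Pinch from above across the 10 mm. Tray axes: z up, x along the diagonal from tab corner to opposite corner, y across it; the tab starts roughly towards the robot.
- tray_centre (a point): Middle of the top tray, half-way up, 15 mm above its underside, 12 mm below its rim's underside; same axes. Tray: light grey formed plastic, square 160 x 160 mm over the rim, 30 mm deep, rim sheet 3 mm, about 0.1 kg, open side up, nested in the stack. Hold this point over the window.
- tray_near (a point): underside of the top tray's rim at the tab corner, 110 mm from the middle along -x
- tray_far (a point): underside of the top tray's rim at the corner opposite the tab, 110 mm from the middle along +x: the peel pivots here. Both rim points start level with stack_top.
- stack_top (a point): Centre of the top edge of the rest of the stack: four nested light grey trays, one loose piece of 0.45 kg, same outline, 62 mm high, hollow, on the bench; tray's axes. Spring nubs pinch the top tray under its rim: lightly (1 N) at the tab corner, firmly (5 N, over the stack's weight) at the opposite one. A level pull tips the stack up with it; tipped 0.2 rad or more about tray_far, the tray is free.
- window (a point): centre of the round glass window (76 mm across) on top of the fixed dark-grey camera box (150 x 130 mm, 45 mm high); point on the glass, z up. The camera looks up.
- plug: bystander, not to be moved: small steel hexagon plug, 34 mm across, 30 mm high, standing head up between the two work places; point at the centre of its underside
- coupling: bystander, not to be moved: capped steel hose coupling standing upright, 38 mm across, 72 mm high, between the two work places; point at the centre of its underside
- portcap: bystander, not to be moved: small plastic port cap, 32 mm across, 22 mm high, between the two work places; point at the centre of its underside
- spanner: bystander, not to be moved: open-ended spanner lying flat on the right; point at its body origin
- bin: bystander, not to be moved: open black plastic bin 160 x 120 x 55 mm on the left; point at the centre of its underside
- jar: bystander, not to be moved: closed jar, 60 mm across, 90 mm high, on the right; point at the centre of its underside
- coil: bystander, not to be moved: black solenoid coil 50 x 36 x 40 mm with a metal stub on top (62 mm high), on the left near the robot; point at the centre of its underside
Things that resemble listed ones, but are neither listed nor needed, are in the scene too. Leave any brown look-alike of the part that bears window alone.

How it is judged:
By the outcome, as a careful person would: the job done as asked, in the order asked, and still so for the second after the job is handed in, while the arm keeps its last pose, push and grip.
It also fails if it takes over 48 s, if anything falls off the work surface, if the arm or the gripper's body presses on something with over 40 N, if the wrist force passes 120 N, or if a joint passes its speed limit or range.

### The arm

A 7-joint arm with a two-finger parallel gripper is mounted at the origin on the work surface. World frame = base frame: x ahead of the robot, y to its left, z up, the work surface at z = 0. Lengths are in m, angles in rad, forces in N, time in s.
With the tool pointing down it reaches from about 0.425 to 0.925 m from the base axis. Payload 6.8 kg.
Tool frame: the origin (TCP) lies at the very end of the fingers, on their centre line; the grasp point (between the pads) lies r.grasp_offset behind it (r.grasp_offset is the distance from the TCP to the grasp point, in m); z points along the fingers, y is the direction in which the jaws open and shut (so a half turn about z gives the same grasp; the last joint's range is limited). The gripper opens to 85 mm and grips with 20 to 120 N. Pads are 22 mm wide; open, the fingers measure 114 mm over their backs; the gripper's body (76 mm by 85 mm) begins 54 mm behind the grasp point. The pads swing forward as they close: fully open they stand 13 mm farther back than shut.
Start: joints at [1.159, 0.477, 0.022, 1.555, -0.011, 1.109, -0.083], TCP at [0.202, -0.644, 0.231] pointing down, gripper open.
Joint ranges: [-2.96, 2.96], [-0.34, 2.1], [-1.41, 1.46], [0.24, 2.44], [-1.37, 4.51], [0.17, 1.92], [-2.96, 2.96]. Speed limits (rad/s): [2.39, 2.39, 3.14, 3.14, 3.14, 3.14, 3.14].

### API

Orientations are given as a rotation vector (axis times angle).
In Python, from bench import r gives the robot as it stands.
- The arm moves only by the shell command python3 -m jog 'ROWS' [FORCE]. ROWS is JSON, one flat list of numbers, 7 for each row, row after row: the turn, a rotation vector about the tool's x, y, z normalised to -1 to 1, where 1 is 180 degrees, then the shift along the tool's x, y, z normalised to -1 to 1, where 1 is 200 mm, then the opening, from 0 (shut) to 1 (fully open). In form: [wx, wy, wz, x, y, z, hand, wx, wy, wz, x, y, z, hand, ...]. A call has 1 to 12 rows; each row is the pose to reach, as a shift and turn from the pose measured when the call began, along the tool's axes at that moment, turning the shorter way round; what a row does not reach only later rows make up. A row lasts 1/10 s, in which the tool goes at most 50 mm and 8.59 degrees, less where a joint would pass 70% of its speed; a pose out of reach is approached as far as the arm can. A call with a number of a shift or a turn outside -1 to 1 is refused whole. A call with a gripper value outside its range is refused whole. The fingers move at their own pace and stop on an object; FORCE is the grip in N (left out, the last holds). Time passes only in rows, so rows that repeat a pose let the fingers close. It gives the time, the measured TCP pose, the force and the opening at its end, in the units of the state.
- r.get_obs(): the state, without advancing time (a new reading comes with each control period).
- r.grab_frame(name): name is "scene" or "top" or "wrist"; returns the picture (384x512x3 uint8, red, green, blue); there is no depth.
- r.calibration(name): a dict with "K" (3x3 intrinsics, pixels), "dist_coeffs" ([k1, k2, p1, p2, k3] as OpenCV has them; the pictures are not rectified), "origin" and "rotation" of the camera in the world; the wrist camera has in their place "T_tool_cam" (4x4, takes a point from camera to tool coordinates, whose origin is the TCP and whose axes are the flange's). Camera axes: x right, y up, looking along -z (the intrinsics and any distortion apply to the point x, -y, -z); pixel columns grow to the right and rows downward; lengths in m; the calibration is good to about 2 mm. A picture is of the moment at which its call begins: read the wrist's pose just before it. calibration takes no time and is no camera call.
- r.hand_in(): hands the job in, once; it reports no verdict.
The state is a dict: "clock": time; "joints": joint angles; "qvel": joint speeds; "tau": joint torques, N m; "tcp_pos": TCP position; "orientation": TCP orientation; "contact_force": force on the tool from outside, world axes, zero at the start; "moment": the same for the moment, N m; "grip_width": finger opening in m.
Only numpy, scipy, OpenCV 4.12 (cv2) and the standard library are available. Lean on these libraries where they do the work, as an engineer would, in place of code of your own. Each camera call takes 0.05 s, during which the arm holds its last target.

## Working session

There is one attempt and no reset: what is moved stays moved. The work goes in short steps, Python scripts to look and compute and a shell command to move; the robot and the scene stay as the last step left them, time stands still between calls to the robot, and variables do not carry over. Pictures are saved under pics/ and viewed, and the job is handed in when it is done.

```bash
mkdir -p pics; ls; python3 - <<'E'
from bench import r
import cv2
o=r.get_obs(); print(o); print(r.grasp_offset)
for n in ["scene","top","wrist"]:
    im=r.grab_frame(n); cv2.imwrite(f"pics/{n}0.png",im[:,:,::-1])
    c=r.calibration(n); print(n,c)
E
```

```text
pics
{'clock': 0.0, 'joints': array([ 1.15890684,  0.47782608,  0.02235845,  1.55647749, -0.01150176,
        1.10929971, -0.08311042]), 'qvel': array([ 9.72409261e-04,  1.06279787e-03,  5.54386509e-04, -8.75997967e-05,
        1.09900326e-03, -1.08377830e-03, -2.71800554e-04]), 'tau': array([ 1.15183325e-04, -5.96452439e+01,  1.60805516e+00, -2.81201380e+01,
        1.24207433e-02,  9.40084748e-03,  4.13057091e-05]), 'tcp_pos': array([ 0.20171018, -0.64351994,  0.23029767]), 'orientation': array([-3.10361115e+00, -4.75071226e-01,  6.75832318e-04]), 'contact_force': array([ 0.6827208 , -0.30234151, -0.17482377]), 'moment': array([-0.02426486, -0.00274656,  0.0145208 ]), 'grip_width': 0.08502183698242917}
0.0187
scene {'K': array([[353.28152976,   0.        , 253.54189695],
       [  0.        , 353.28152976, 188.61347942],
       [  0.        ,   0.        ,   1.        ]]), 'dist_coeffs': array([0.02327999, 0.        , 0.        , 0.        , 0.        ]), 'origin': array([ 1.29101707, -0.16191141,  0.86354949]), 'rotation': array([0.66116384, 0.53621004, 1.2290006 ])}
top {'K': arr
[... 267 characters left out ...]
7, 0.03370291, 1.29620517]), 'rotation': array([ 0.07788438, -0.09991195, -1.59447514])}
wrist {'K': array([[279.79890431,   0.        , 254.72652819],
       [  0.        , 279.79890431, 193.57112739],
       [  0.        ,   0.        ,   1.        ]]), 'dist_coeffs': array([-0.00531079,  0.        ,  0.        ,  0.        ,  0.        ]), 'T_tool_cam': array([[-5.24350981e-04,  9.61351009e-01,  2.75325193e-01,
         6.97428877e-02],
       [ 9.99999603e-01,  3.05790173e-04,  8.36752638e-04,
         9.17044009e-04],
       [ 7.20221255e-04,  2.75325523e-01, -9.61350788e-01,
        -1.42991674e-01],
       [ 0.00000000e+00,  0.00000000e+00,  0.00000000e+00,
         1.00000000e+00]])}
```

View pics/scene0.png

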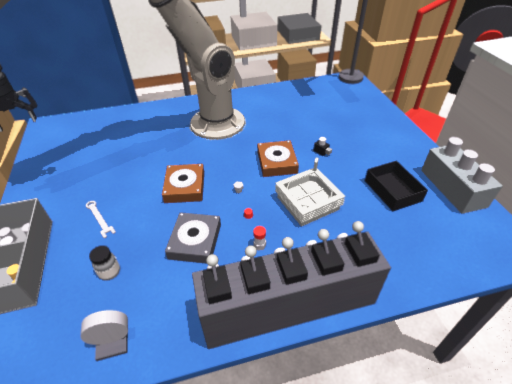

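View pics/top0.png

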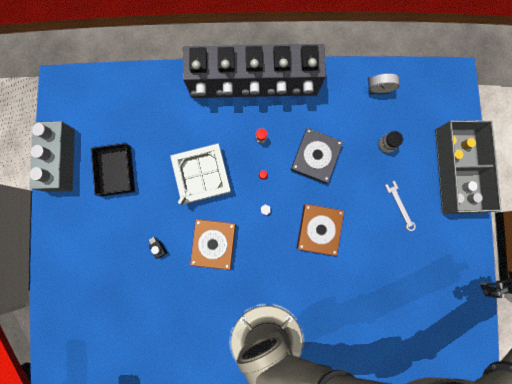

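View pics/wrist0.png

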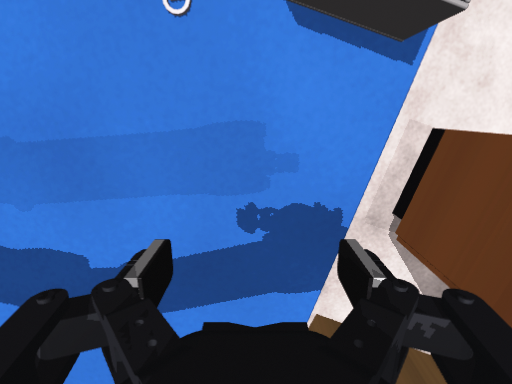

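The top picture shows the tray stack near (201,174) with its tab near (183,201). The dark-grey box's window is near (318,154), the plug at (265,210), the cap at (263,174) and the coupling at (262,134). I'll zoom in and measure.

```bash
cat > h.py <<'E'
import numpy as np, cv2
from bench import r
from scipy.spatial.transform import Rotation as R
def cam(n,obs=None):
    c=r.calibration(n)
    if n=='wrist':
        T=np.eye(4);T[:3,:3]=R.from_rotvec(obs['orientation']).as_matrix();T[:3,3]=obs['tcp_pos']
        M=T@c['T_tool_cam']; return c['K'],c['dist_coeffs'],M[:3,3],M[:3,:3]
    return c['K'],c['dist_coeffs'],np.array(c['origin']),R.from_rotvec(c['rotation']).as_matrix()
def ray(C,uv):
    K,d,o,Rm=C
    p=cv2.undistortPoints(np.array([[uv]],float),K,d)[0,0]
    return o,Rm@np.array([p[0],-p[1],-1.])
def onz(C,uv,z):
    o,v=ray(C,uv); return o+v*(z-o[2])/v[2]
def proj(C,P):
    K,d,o,Rm=C
    q=(np.atleast_2d(P)-o)@Rm; q=q*[1,-1,-1]
    return cv2.projectPoints(q,np.zeros(3),np.zeros(3),K,d)[0][:,0]
def tri(obs):
    A=np.zeros((3,3));b=np.zeros(3)
    for C,uv in obs:
        o,v=ray(C,uv);v=v/np.linalg.norm(v);Q=np.eye(3)-np.outer(v,v);A+=Q;b+=Q@o
    return np.linalg.solve(A,b)
E
python3 - <<'E'
import cv2,numpy as np
t=cv2.imread('pics/top0.png');s=cv2.imread('pics/scene0.png')
a=cv2.resize(t[130:220,150:240],(540,540),interpolation=cv2.INTER_CUBIC);cv2.imwrite('pics/t_tray.png',a)
a=cv2.resize(s[150:230,265:355],(720,640)[:2],interpolation=cv2.INTER_CUBIC);a=cv2.resize(s[150:225,265:355],(720,600),interpolation=cv2.INTER_CUBIC);cv2.imwrite('pics/s_tray.png',a)
a=cv2.resize(t[120:195,280:380],(800,600),interpolation=cv2.INTER_CUBIC);cv2.imwrite('pics/t_box.png',a)
E
```

```text
(no output)
```

View pics/t_tray.png

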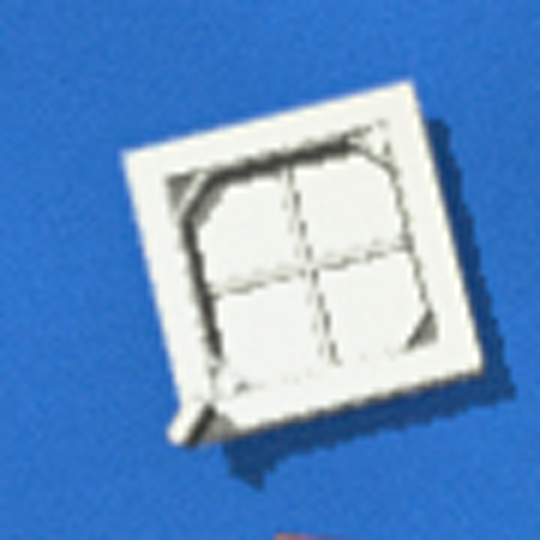

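View pics/s_tray.png

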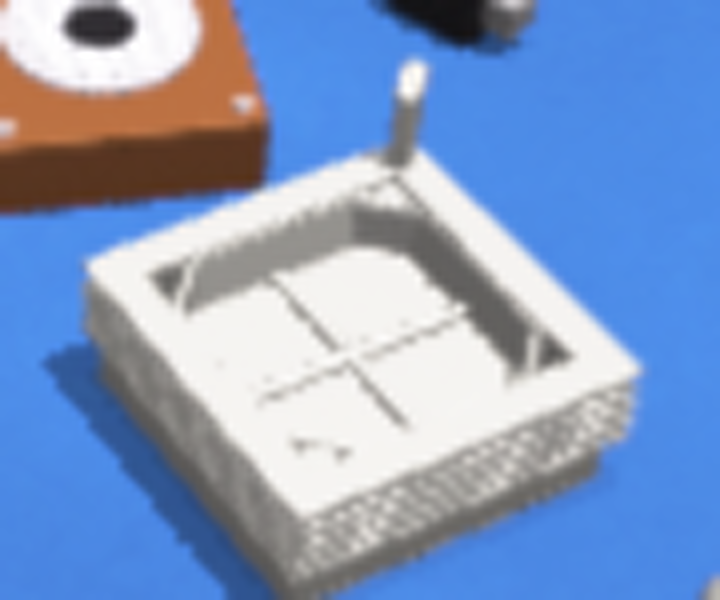

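View pics/t_box.png

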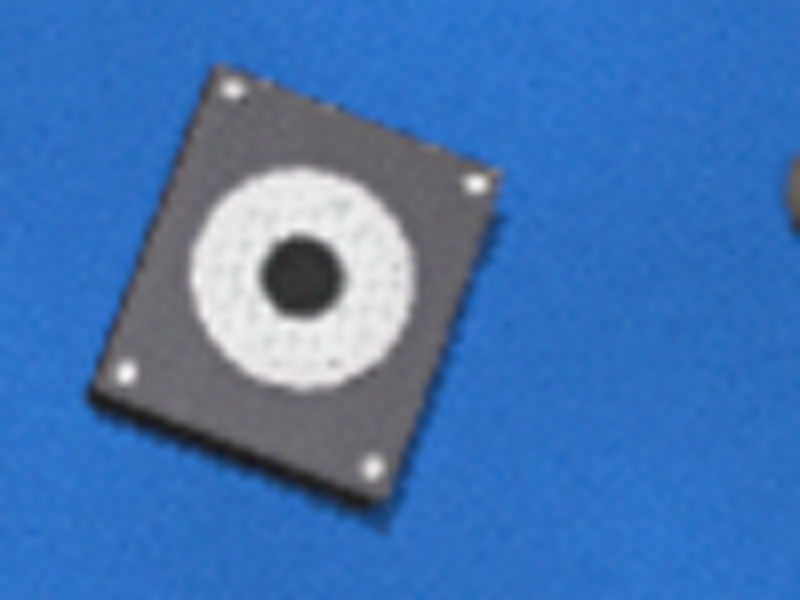

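```bash
python3 - <<'E'
from h import *
T=cam('top');S=cam('scene')
ft=lambda a:((a[0]+.5)/6-.5+150,(a[1]+.5)/6-.5+130)
fs=lambda a:((a[0]+.5)/8-.5+265,(a[1]+.5)/8-.5+150)
c=[onz(T,ft(p),.065) for p in [(123,152),(411,80),(485,373)]]
for p in c:print('topc',p)
print([np.linalg.norm(c[i]-c[i+1]) for i in (0,1)], 'mid',(c[0]+c[2])/2)
d=[onz(S,fs(p),.065) for p in [(86,265),(303,520),(642,368)]]
for p in d:print('scn',p)
print([np.linalg.norm(d[i]-d[i+1]) for i in (0,1)], 'mid',(d[0]+d[2])/2)
print('tabtop', onz(T,ft((188,418)),.105), onz(S,fs((412,72)),.105), tri([(T,ft((188,418))),(S,fs((412,72)))]))
fb=lambda a:((a[0]+.5)/8-.5+280,(a[1]+.5)/8-.5+120)
print('win',onz(T,fb((303,277)),.045),onz(S,(194,232),.045), tri([(T,fb((303,277))),(S,(194,232))]))
for n,t,z in [('plug',(265.5,210),.03),('cap',(263.5,174.5),.022),('coup',(261.5,133),.072)]: print(n,onz(T,t,z))
for p in [(126,372),(233,89),(476,184),(373,468)]: print(onz(T,fb(p),.045))
E
```

```text
topc [0.61249663 0.29858764 0.065     ]
topc [0.64807371 0.14205814 0.065     ]
topc [0.48750879 0.10473099 0.065     ]
[np.float64(0.16052168570527628), np.float64(0.1648466287633175)] mid [0.55000271 0.20165931 0.065     ]
scn [0.49309252 0.10584646 0.065     ]
scn [0.64771525 0.1422425  0.065     ]
scn [0.60962809 0.29718661 0.065     ]
[np.float64(0.15884854570647214), np.float64(0.1595565983655322)] mid [0.55136031 0.20151654 0.065     ]
tabtop [0.46374061 0.25613662 0.105     ] [0.45936962 0.2575485  0.105     ] [0.4634194  0.25547465 0.10869564]
win [ 0.60723778 -0.18346091  0.045     ] [ 0.60811341 -0.18082595  0.045     ] [ 0.60746354 -0.18216406  0.04464375]
plug [ 0.42823685 -0.00699368  0.03      ]
cap [ 0.54706612 -0.00393263  0.022     ]
coup [6.75900630e-01 2.30100682e-04 7.20000000e-02]
[ 0.56913961 -0.10856438  0.045     ]
[ 0.68751621 -0.15788597  0.045     ]
[ 0.645103   -0.25776784  0.045     ]
[ 0.52693253 -0.20877662  0.045     ]
```

The measurements agree: tray middle (0.551, 0.2015) with the diagonal at about -31.8°, tab at (0.4626, 0.256), window at (0.6075, -0.182). Next comes a helper that turns target poses into row units.

```bash
cat >> h.py <<'E'
def Rdown(deg):  # tool x at world angle deg, z down
    a=np.radians(deg);x=np.array([np.cos(a),np.sin(a),0]);z=np.array([0,0,-1.]);return np.stack([x,np.cross(z,x),z],1)
def rel(pos,Rt,o=None):
    o=o or r.get_obs();R0=R.from_rotvec(o['orientation']).as_matrix()
    w=R.from_matrix(R0.T@Rt).as_rotvec()/np.pi; s=R0.T@(np.array(pos)-o['tcp_pos'])/.2
    return np.round(np.r_[w,s],4).tolist()
def st():
    o=r.get_obs();M=R.from_rotvec(o['orientation']).as_matrix()
    print('t',round(o['clock'],2),'tcp',o['tcp_pos'].round(4),'xang',np.degrees(np.arctan2(M[1,0],M[0,0])).round(2),'z',M[:,2].round(4),'F',o['contact_force'].round(2),'M',o['moment'].round(2),'w',round(o['grip_width'],4),'q',o['joints'].round(2)); return o
E
python3 - <<'E'
from h import *
st(); print(rel([.36,-.56,.25],Rdown(40)))
E
```

```text
t 0.15 tcp [ 0.2018 -0.6437  0.2305] xang 17.41 z [-5.0e-04  1.3e-03 -1.0e+00] F [-0.46 -0.01 -1.07] M [-0.02 -0.02 -0.02] w 0.0852 q [ 1.16  0.48  0.02  1.56 -0.01  1.11 -0.08]
[-0.0005, -0.0001, -0.1255, 0.8799, -0.1626, -0.0971]
```

```bash
python3 -m jog '[0,0,-0.15,1,-0.6,-0.1,0.4,0,0,-0.15,1,-0.6,-0.1,0.4,0,0,-0.15,1,-0.6,-0.1,0.4,0,0,-0.15,1,-0.6,-0.1,0.4,0,0,-0.15,1,-0.6,-0.1,0.4,0,0,-0.15,1,-0.6,-0.1,0.4]' 40; python3 -c "
from h import *
st(); print(rel([.53,-.29,.25],Rdown(75)))"
```

```text
clock: 0.75
tcp_pos: [0.3619, -0.4643, 0.2512]
orientation: [-2.901, -1.2, -0.005]
contact_force: [-0.1, -0.1, 0.0]
grip_width: 0.0342
t 0.75 tcp [ 0.3619 -0.4643  0.2512] xang 44.95 z [ 0.0022  0.0031 -1.    ] F [-0.1  -0.06  0.03] M [-0.02 -0.07 -0.03] w 0.0342 q [ 0.93  0.32 -0.16  1.74  0.05  1.09 -0.03]
[0.0001, -0.0012, -0.167, 1.2104, -0.023, 0.0106]
```

```bash
python3 -m jog '[0,0,-0.18,1,0.1,0,0.4,0,0,-0.18,1,0.1,0,0.4,0,0,-0.18,1,0.1,0,0.4,0,0,-0.18,1,0.1,0,0.4,0,0,-0.18,1,0.1,0,0.4,0,0,-0.18,1,0.1,0,0.4]'; python3 -c "
from h import *
st(); print(rel([.58,-.13,.25],Rdown(105)))"
```

```text
clock: 1.35
tcp_pos: [0.5188, -0.3356, 0.2515]
orientation: [-2.448, -1.965, -0.006]
contact_force: [-0.8, -0.3, 0.2]
grip_width: 0.0341
t 1.35 tcp [ 0.5188 -0.3356  0.2515] xang 77.51 z [ 0.0019  0.0041 -1.    ] F [-0.79 -0.29  0.25] M [-0.05  0.1   0.  ] w 0.0341 q [ 0.73  0.39 -0.33  1.66  0.13  1.12  0.14]
[0.0007, -0.0013, -0.1527, 1.0696, 0.0767, 0.0121]
```

```bash
python3 -m jog '[0,0,-0.15,1,0.1,0,0.4,0,0,-0.15,1,0.1,0,0.4,0,0,-0.15,1,0.1,0,0.4,0,0,-0.15,1,0.1,0,0.4,0,0,-0.15,1,0.1,0,0.4,0,0,-0.15,1,0.1,0,0.4]'; python3 -c "
from h import *
st(); print(rel([.55,.06,.25],Rdown(130)))"
```

```text
clock: 1.95
tcp_pos: [0.581, -0.1454, 0.2521]
orientation: [-1.923, -2.483, -0.005]
contact_force: [0.4, -1.2, 0.0]
grip_width: 0.0341
t 1.95 tcp [ 0.581  -0.1454  0.2521] xang 104.48 z [ 0.0011  0.0032 -1.    ] F [ 0.37 -1.16  0.01] M [-0.1   0.03 -0.04] w 0.0341 q [ 0.52  0.38 -0.49  1.69  0.19  1.12  0.23]
[0.0008, -0.0007, -0.1418, 1.0332, 0.1067, 0.0138]
```

```bash
python3 -m jog '[0,0,-0.14,1,0.1,0,0.4,0,0,-0.14,1,0.1,0,0.4,0,0,-0.14,1,0.1,0,0.4,0,0,-0.14,1,0.1,0,0.4,0,0,-0.14,1,0.1,0,0.4,0,0,-0.14,1,0.1,0,0.4]'; python3 -c "
from h import *
st(); print(rel([.4626,.2563,.2],Rdown(148.2)))"
```

```text
clock: 2.55
tcp_pos: [0.5503, 0.0511, 0.2526]
orientation: [1.339, 2.842, 0.003]
contact_force: [-0.6, -1.2, 0.0]
grip_width: 0.0341
t 2.55 tcp [0.5503 0.0511 0.2526] xang 129.54 z [ 0.001   0.0015 -1.    ] F [-0.6  -1.21  0.  ] M [-0.03 -0.02  0.06] w 0.0341 q [ 0.33  0.33 -0.66  1.79  0.22  1.1   0.29]
[0.0006, -0.0001, -0.1036, 1.0705, 0.3146, 0.2641]
```

```bash
python3 -m jog '[0,0,-0.1036,1,0.31,0.1,0.4,0,0,-0.1036,1,0.31,0.1,0.4,0,0,-0.1036,1,0.31,0.1,0.4,0,0,-0.1036,1,0.31,0.1,0.4,0,0,-0.1036,1,0.31,0.1,0.4,0,0,-0.1036,1,0.31,0.1,0.4,0,0,-0.1036,1,0.31,0.1,0.4]'; python3 - <<'E'
from h import *
o=st(); im=r.grab_frame('wrist').copy()
T=np.array([.551,.2015,0])
ex=np.array([np.cos(np.radians(-31.8)),np.sin(np.radians(-31.8)),0]);ey=np.array([-ex[1],ex[0],0])
C=cam('wrist',o)
P=[T+ex*-.104+[0,0,.105],T+ex*-.113+[0,0,.065],T+ey*.113+[0,0,.065],T-ey*.113+[0,0,.065],T+ex*.113+[0,0,.065]]
P+=[T+ex*(-.104+a)+ey*b+[0,0,.105] for a in(-.013,.013) for b in (-.005,.005)]
for p in proj(C,P):
    print(p.round(1)); cv2.circle(im,tuple(int(v) for v in p.round()),2,(255,0,0),-1)
cv2.imwrite('pics/w1.png',im[:,:,::-1])
print(rel([.4626,.2563,.12],Rdown(148.2)))
E
```

```text
clock: 3.25
tcp_pos: [0.4727, 0.2413, 0.2324]
orientation: [0.868, 3.018, -0.0]
contact_force: [1.2, -1.0, 0.0]
grip_width: 0.034
t 3.25 tcp [0.4727 0.2413 0.2324] xang 147.89 z [ 1.e-03 -4.e-04 -1.e+00] F [ 1.19 -0.98  0.05] M [-0.01 -0.04 -0.02] w 0.034 q [ 0.07  0.34 -0.8   1.86  0.28  1.06  0.17]
[262.7 169.3]
[261.7 154.3]
[354.  246.2]
[169.2 247.3]
[261.5 323.5]
[257.6 156.2]
[267.9 156.1]
[257.7 182.2]
[267.7 182.2]
[0.0001, 0.0003, -0.0018, 0.0832, 0.0363, 0.5622]
```

View pics/w1.png

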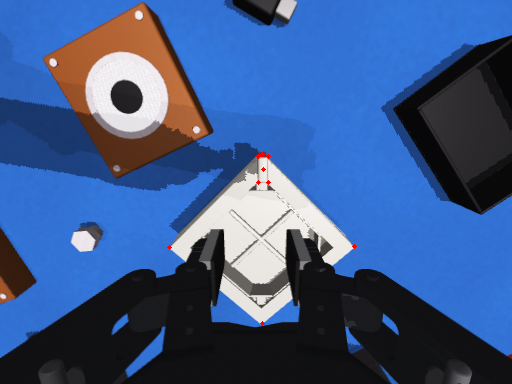

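The wrist picture matches the model: the tab top sits at (263,169) and the rim corners at (262,154), (354,246), (169,247) and (262,323). Moving down onto the tab.

```bash
python3 -m jog '[0,0,-0.002,0.083,0.036,0.2,0.4,0,0,-0.002,0.083,0.036,0.4,0.4,0,0,-0.002,0.083,0.036,0.56,0.4,0,0,-0.002,0.083,0.036,0.56,0.4,0,0,-0.002,0.083,0.036,0.56,0.4]'; python3 - <<'E'
from h import *
o=st(); print(rel([.4626,.2563,.0725],Rdown(148.2)))
im=r.grab_frame('wrist');cv2.imwrite('pics/w2.png',im[:,:,::-1])
E
```

```text
clock: 3.8
tcp_pos: [0.4636, 0.2548, 0.1208]
orientation: [0.864, 3.02, -0.001]
contact_force: [0.1, 0.7, -0.4]
grip_width: 0.0341
t 3.8 tcp [0.4636 0.2548 0.1208] xang 148.07 z [ 7.e-04 -8.e-04 -1.e+00] F [ 0.06  0.73 -0.41] M [ 0.06  0.01 -0.05] w 0.0341 q [-0.04  0.48 -0.73  1.97  0.42  0.85  0.02]
[-0.0001, 0.0003, -0.0007, 0.0086, 0.0037, 0.2415]
```

View pics/w2.png

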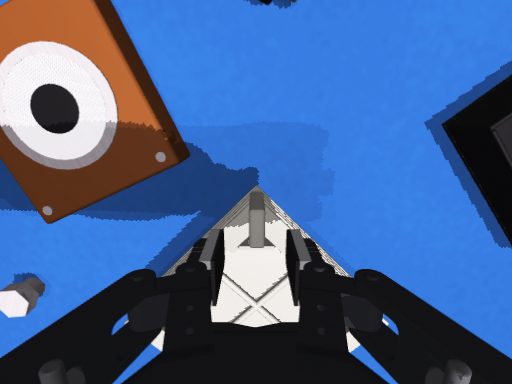

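The tab, around (257,215), is centred between the jaws. Now the descent, then the close.

```bash
python3 -m jog '[0,0,-0.001,0.009,0.004,0.12,0.4,0,0,-0.001,0.009,0.004,0.2,0.4,0,0,-0.001,0.009,0.004,0.24,0.4,0,0,-0.001,0.009,0.004,0.24,0.4,0,0,-0.001,0.009,0.004,0.24,0.4]'; python3 - <<'E'
from h import *
o=st(); print(rel([.4626,.2563,.0725],Rdown(148.2)))
E
```

```text
clock: 4.35
tcp_pos: [0.4635, 0.2576, 0.0744]
orientation: [0.858, 3.019, 0.003]
contact_force: [-0.4, 0.3, -0.0]
grip_width: 0.0343
t 4.35 tcp [0.4635 0.2576 0.0744] xang 148.28 z [ 3.2e-03  8.0e-04 -1.0e+00] F [-0.37  0.3  -0.02] M [-0.01  0.03  0.01] w 0.0343 q [-0.08  0.54 -0.69  1.99  0.49  0.77 -0.05]
[0.0007, 0.0007, 0.0004, 0.0004, -0.008, 0.0094]
```

```bash
python3 -m jog '[0,0,0,0,-0.005,0.008,0.4,0,0,0,0,-0.005,0.008,0.4,0,0,0,0,-0.005,0.008,0.2,0,0,0,0,-0.005,0.008,0,0,0,0,0,-0.005,0.008,0,0,0,0,0,-0.005,0.008,0,0,0,0,0,-0.005,0.008,0,0,0,0,0,-0.005,0.008,0]' 30; python3 -m jog '[0,0,0,0,0,0,0,0,0,0,0,0,0,0,0,0,0,0,0,0,0,0,0,0,0,0,0,0]' 110;python3 - <<'E'
from h import *
o=st()
im=r.grab_frame('wrist');cv2.imwrite('pics/w3.png',im[:,:,::-1])
im=r.grab_frame('scene');cv2.imwrite('pics/s3.png',cv2.resize(im[140:230,240:360,::-1],(800,600),interpolation=cv2.INTER_CUBIC))
E
```

```text
clock: 5.15
tcp_pos: [0.4631, 0.2569, 0.0731]
orientation: [0.858, 3.019, 0.003]
contact_force: [-0.9, -1.3, 6.0]
grip_width: 0.0097
clock: 5.55
tcp_pos: [0.4631, 0.2569, 0.0733]
orientation: [0.858, 3.019, 0.003]
contact_force: [-0.9, -1.2, 5.3]
grip_width: 0.0084
t 5.55 tcp [0.4631 0.2569 0.0733] xang 148.26 z [ 3.6e-03  7.0e-04 -1.0e+00] F [-0.88 -1.25  5.25] M [-0.27  0.27 -0.09] w 0.0084 q [-0.08  0.55 -0.69  2.    0.5   0.77 -0.05]
```

View pics/w3.png

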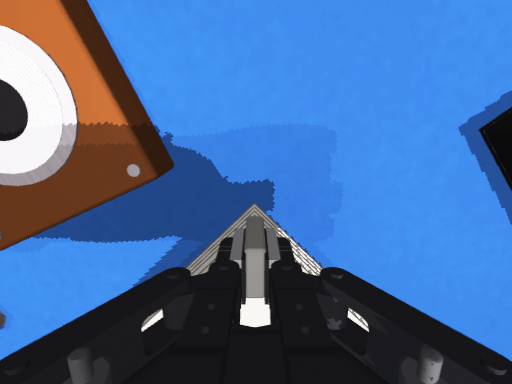

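View pics/s3.png

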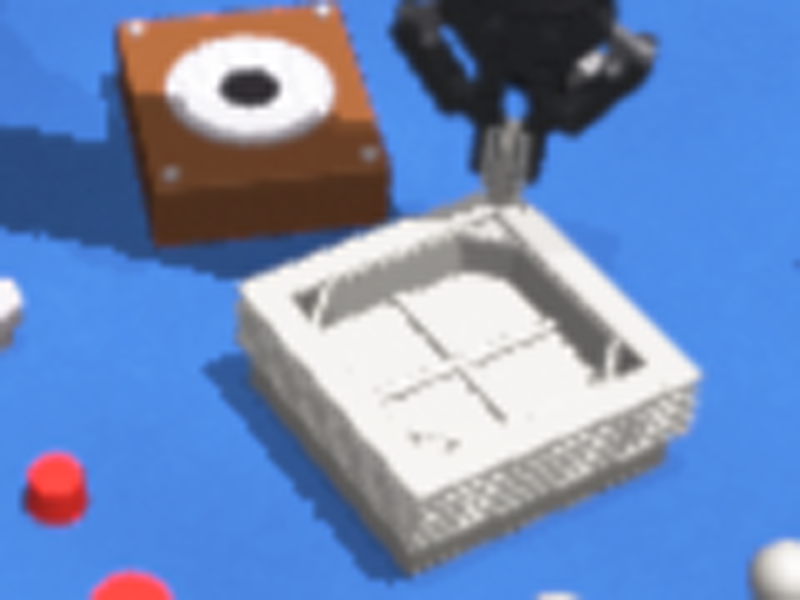

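```bash
cat >> h.py <<'E'
T0=np.array([.551,.2015,0]);ex=np.array([np.cos(np.radians(-31.8)),np.sin(np.radians(-31.8)),0]);ey=np.array([-ex[1],ex[0],0])
FAR=T0+.110*ex+[0,0,.062]
def arc(th_list,o):
    R0=R.from_rotvec(o['orientation']).as_matrix()
    for th in th_list:
        Q=R.from_rotvec(ey*th)
        print(th,rel(FAR+Q.apply(o['tcp_pos']-FAR),Q.as_matrix()@R0,o))
E
python3 - <<'E'
from h import *
arc([.01,.02,.04,.06,.08,.1,.12,.14,.16,.18,.2,.22,.235],st())
E
```

```text
t 5.65 tcp [0.4632 0.2569 0.0733] xang 148.27 z [ 3.7e-03  7.0e-04 -1.0e+00] F [-0.43 -0.05  6.4 ] M [-0.28  0.24 -0.09] w 0.0086 q [-0.08  0.55 -0.69  2.    0.5   0.77 -0.05]
0.01 [-0.0, 0.0032, 0.0, -0.0006, 0.0, -0.0107]
0.02 [-0.0, 0.0064, 0.0, -0.0014, 0.0001, -0.0214]
0.04 [-0.0, 0.0127, 0.0, -0.0032, 0.0001, -0.0427]
0.06 [-0.0, 0.0191, 0.0, -0.0055, 0.0002, -0.064]
0.08 [-0.0, 0.0255, 0.0001, -0.0082, 0.0002, -0.0852]
0.1 [-0.0, 0.0318, 0.0001, -0.0113, 0.0003, -0.1064]
0.12 [-0.0, 0.0382, 0.0001, -0.0148, 0.0003, -0.1276]
0.14 [-0.0001, 0.0446, 0.0001, -0.0187, 0.0004, -0.1486]
0.16 [-0.0001, 0.0509, 0.0001, -0.0231, 0.0004, -0.1696]
0.18 [-0.0001, 0.0573, 0.0001, -0.0279, 0.0005, -0.1904]
0.2 [-0.0001, 0.0637, 0.0002, -0.0331, 0.0005, -0.2112]
0.22 [-0.0001, 0.07, 0.0002, -0.0387, 0.0006, -0.2319]
0.235 [-0.0001, 0.0748, 0.0002, -0.0432, 0.0006, -0.2473]
```

```bash
python3 -m jog '[0,0.0032,0,-0.0006,0,-0.0107,0,0,0.0064,0,-0.0014,0,-0.0214,0,0,0.0095,0,-0.0023,0,-0.032,0,0,0.0127,0,-0.0032,0,-0.0427,0,0,0.0159,0,-0.0043,0,-0.0533,0,0,0.0191,0,-0.0055,0,-0.064,0,0,0.0191,0,-0.0055,0,-0.064,0,0,0.0191,0,-0.0055,0,-0.064,0]'; python3 - <<'E'
from h import *
o=st()
im=r.grab_frame('scene');cv2.imwrite('pics/s4.png',cv2.resize(im[140:230,240:360,::-1],(800,600),interpolation=cv2.INTER_CUBIC))
E
```

```text
clock: 6.45
tcp_pos: [0.4641, 0.2562, 0.086]
orientation: [-0.844, -2.969, -0.028]
contact_force: [0.1, -0.5, -1.9]
grip_width: 0.0084
t 6.45 tcp [0.4641 0.2562 0.086 ] xang 148.26 z [-0.0474  0.0323 -0.9984] F [ 0.07 -0.52 -1.95] M [-0.    0.09 -0.05] w 0.0084 q [-0.02  0.55 -0.73  1.96  0.42  0.81  0.04]
```

View pics/s4.png

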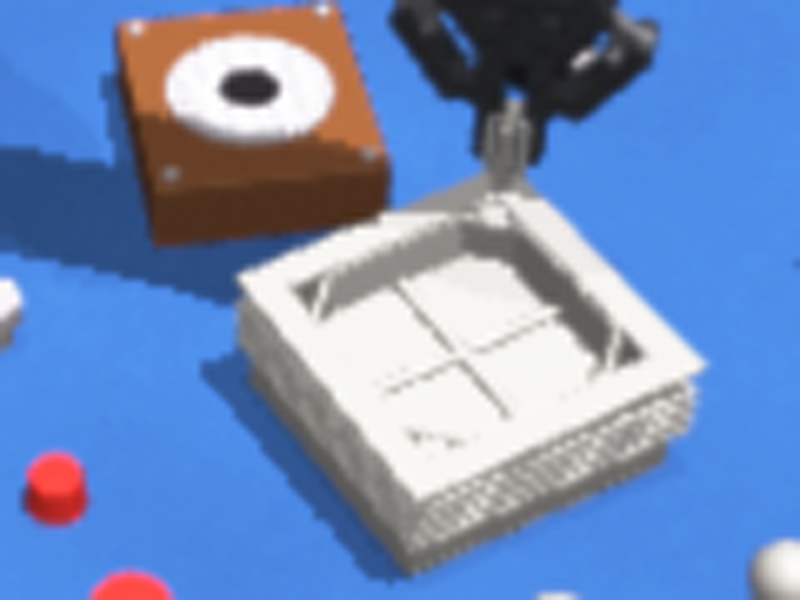

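The tray is tipping about its far corner and the stack is unmoved. Continuing the peel.

```bash
python3 - <<'E'
from h import *
arc([.0175*i for i in range(1,12)],st())
E
```

```text
t 6.5 tcp [0.4641 0.2562 0.086 ] xang 148.27 z [-0.0473  0.0321 -0.9984] F [-0.08 -0.4  -2.28] M [ 0.03  0.13 -0.05] w 0.0083 q [-0.02  0.55 -0.73  1.96  0.42  0.81  0.04]
0.0175 [-0.0, 0.0056, 0.0, -0.0012, 0.0, -0.0187]
0.035 [-0.0, 0.0111, 0.0, -0.0027, 0.0001, -0.0374]
0.052500000000000005 [-0.0, 0.0167, 0.0, -0.0046, 0.0001, -0.056]
0.07 [-0.0, 0.0223, 0.0001, -0.0067, 0.0002, -0.0746]
0.08750000000000001 [-0.0, 0.0279, 0.0001, -0.0092, 0.0002, -0.0932]
0.10500000000000001 [-0.0, 0.0334, 0.0001, -0.0121, 0.0002, -0.1117]
0.12250000000000001 [-0.0, 0.039, 0.0001, -0.0152, 0.0003, -0.1301]
0.14 [-0.0001, 0.0446, 0.0001, -0.0187, 0.0003, -0.1485]
0.15750000000000003 [-0.0001, 0.0501, 0.0001, -0.0225, 0.0004, -0.1669]
0.17500000000000002 [-0.0001, 0.0557, 0.0001, -0.0266, 0.0004, -0.1851]
0.1925 [-0.0001, 0.0613, 0.0001, -0.031, 0.0004, -0.2033]
```

```bash
python3 -m jog '[0,0.0056,0,-0.0012,0,-0.0187,0,0,0.0111,0,-0.0027,0,-0.0374,0,0,0.0167,0,-0.0046,0,-0.056,0,0,0.0223,0,-0.0067,0,-0.0746,0,0,0.0279,0,-0.0092,0,-0.0932,0,0,0.0334,0,-0.0121,0,-0.1117,0,0,0.039,0,-0.0152,0,-0.1301,0,0,0.0446,0,-0.0187,0,-0.1485,0,0,0.0501,0,-0.0225,0,-0.1669,0,0,0.0557,0,-0.0266,0,-0.1851,0,0,0.0576,0,-0.028,0,-0.191,0,0,0.0576,0,-0.028,0,-0.191,0]'; python3 - <<'E'
from h import *
o=st(); arc([.005],o)
for n in('scene','top'):
    im=r.grab_frame(n);cv2.imwrite(f'pics/{n}5f.png',im[:,:,::-1])
im=cv2.imread('pics/scene5f.png');cv2.imwrite('pics/s5.png',cv2.resize(im[140:230,240:360],(800,600),interpolation=cv2.INTER_CUBIC))
E
```

```text
clock: 7.7
tcp_pos: [0.471, 0.2519, 0.1239]
orientation: [-0.796, -2.8, -0.099]
contact_force: [-0.1, -0.8, -0.5]
grip_width: 0.0087
t 7.7 tcp [0.471  0.2519 0.1239] xang 148.27 z [-0.1993  0.1265 -0.9717] F [-0.06 -0.77 -0.49] M [-0.1  -0.17 -0.07] w 0.0087 q [ 0.14  0.59 -0.83  1.86  0.25  0.97  0.25]
0.005 [-0.0, 0.0016, 0.0, -0.0003, 0.0, -0.0053]
```

View pics/s5.png

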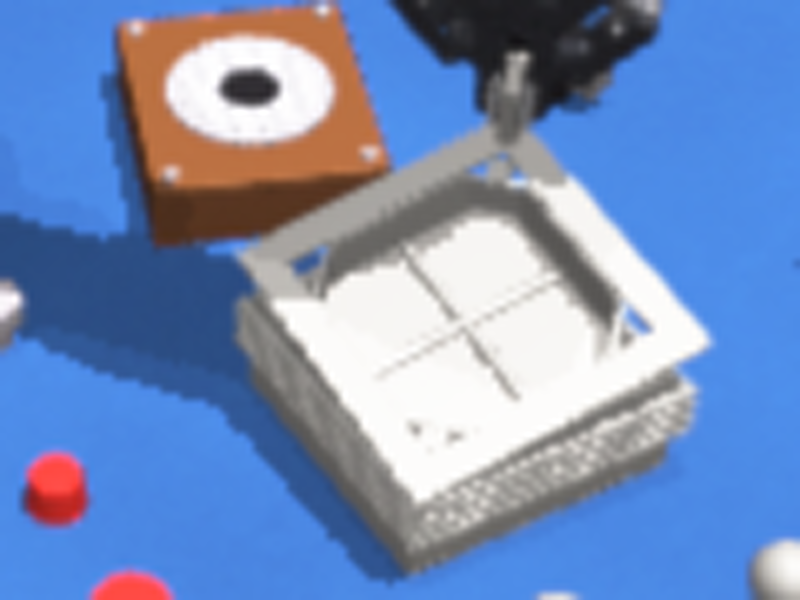

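```bash
python3 - <<'E'
from h import *
o=st();R0=R.from_rotvec(o['orientation']).as_matrix()
for h in (.02,.11): print(rel(o['tcp_pos']+[0,0,h],R0,o))
E
```

```text
t 7.8 tcp [0.4704 0.2521 0.1237] xang 148.31 z [-0.1996  0.126  -0.9718] F [-0.29  0.13 -1.45] M [-0.2  -0.16 -0.02] w 0.0086 q [ 0.14  0.59 -0.83  1.86  0.25  0.97  0.24]
[0.0, 0.0, 0.0, 0.0236, 0.0002, -0.0972]
[0.0, 0.0, 0.0, 0.1298, 0.0012, -0.5345]
```

View pics/top5f.png

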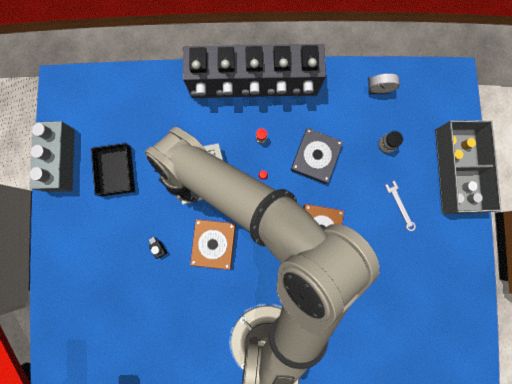

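```bash
python3 -m jog '[0,0,0,0.004,0,-0.016,0,0,0,0,0.008,0,-0.033,0,0,0,0,0.012,0,-0.05,0,0,0,0,0.016,0,-0.066,0,0,0,0,0.02,0,-0.083,0,0,0,0,0.0236,0,-0.0972,0,0,0,0,0.0236,0,-0.0972,0]'; python3 - <<'E'
from h import *
o=st();R0=R.from_rotvec(o['orientation']).as_matrix()
for h in (.09,): print(rel(o['tcp_pos']+[0,0,h],R0,o))
im=r.grab_frame('scene');cv2.imwrite('pics/s6.png',cv2.resize(im[140:230,240:360,::-1],(800,600),interpolation=cv2.INTER_CUBIC))
E
```

```text
clock: 8.5
tcp_pos: [0.4706, 0.2522, 0.1442]
orientation: [-0.795, -2.801, -0.099]
contact_force: [0.4, -0.1, -1.3]
grip_width: 0.0085
t 8.5 tcp [0.4706 0.2522 0.1442] xang 148.32 z [-0.1987  0.1263 -0.9719] F [ 0.39 -0.07 -1.33] M [-0.1  -0.19 -0.01] w 0.0085 q [ 0.15  0.57 -0.85  1.84  0.23  1.    0.25]
[0.0, 0.0, 0.0, 0.106, 0.0013, -0.4373]
```

View pics/s6.png

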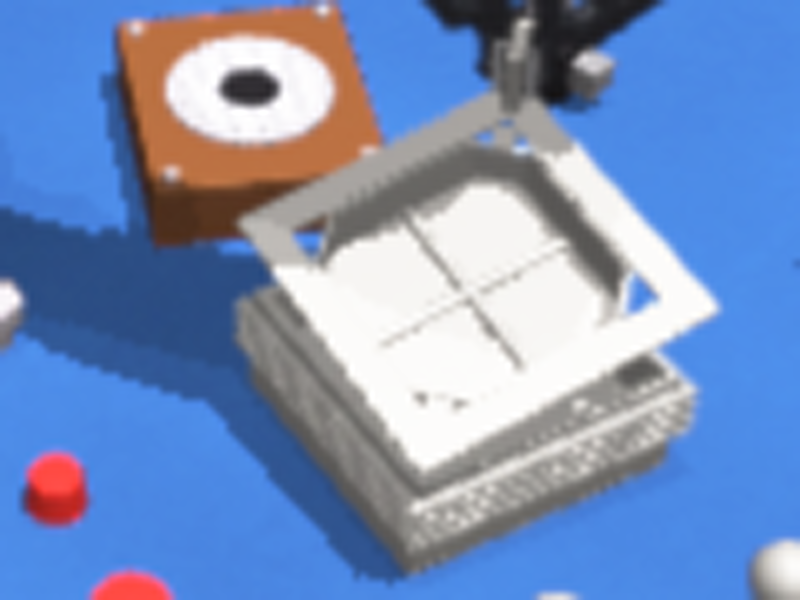

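The tray came free with about 1.3 N on the wrist, its own weight, and the stack stayed put. Lifting higher.

```bash
python3 -m jog '[0,0,0,0.02,0,-0.08,0,0,0,0,0.04,0,-0.16,0,0,0,0,0.06,0,-0.24,0,0,0,0,0.08,0,-0.33,0,0,0,0,0.095,0,-0.4,0,0,0,0,0.107,0,-0.44,0,0,0,0,0.107,0,-0.44,0]'; python3 - <<'E'
from h import *
o=st();R0=R.from_rotvec(o['orientation']).as_matrix()
tilt=np.arcsin(np.hypot(*R0[:2,2]));print(tilt)
# level about tray centre: tray centre in world
Q=R.from_rotvec(ey*.236)
c=o['tcp_pos']+Q.apply(ex*.104+np.array([0,0,.050-.0733]))
print('centre',c)
t=c-(ex*.104+np.array([0,0,.050-.0733]));t[2]=.21
print(t,rel(t,Rdown(148.2),o))
E
```

```text
clock: 9.25
tcp_pos: [0.4709, 0.2524, 0.236]
orientation: [-0.796, -2.803, -0.101]
contact_force: [0.6, 0.0, -1.4]
grip_width: 0.0084
t 9.25 tcp [0.4709 0.2524 0.236 ] xang 148.33 z [-0.1968  0.1268 -0.9722] F [ 0.55  0.04 -1.41] M [-0.12 -0.15  0.01] w 0.0084 q [ 0.2   0.46 -0.9   1.76  0.15  1.17  0.29]
0.23630564664469245
centre [0.55217526 0.20194613 0.1890379 ]
[0.46378642 0.25674953 0.21      ] [0.0014, -0.0752, 0.0005, 0.0101, -0.0005, 0.1362]
```

```bash
python3 -m jog '[0,-0.015,0,0.002,0,0.025,0,0,-0.03,0,0.004,0,0.05,0,0,-0.045,0,0.006,0,0.075,0,0.001,-0.06,0,0.008,0,0.1,0,0.0014,-0.0752,0.0005,0.01,0,0.12,0,0.0014,-0.0752,0.0005,0.01,0,0.12,0]'; python3 - <<'E'
from h import *
o=st();R0=R.from_rotvec(o['orientation']).as_matrix()
print(rel([.519,-.127,.212],Rdown(148.2),o))
E
```

```text
clock: 9.85
tcp_pos: [0.4624, 0.2572, 0.2124]
orientation: [-0.855, -3.022, 0.002]
contact_force: [0.2, 1.2, -1.3]
grip_width: 0.0083
t 9.85 tcp [0.4624 0.2572 0.2124] xang 148.41 z [-0.0013 -0.0012 -1.    ] F [ 0.17  1.23 -1.28] M [ 0.08  0.1  -0.05] w 0.0083 q [ 0.06  0.38 -0.85  1.88  0.33  1.03  0.1 ]
[-0.0005, -0.0002, 0.0012, -1.2473, -1.4883, 0.0038]
```

```bash
python3 -m jog '[0,0,0,-0.04,-0.05,0,0,0,0,0,-0.12,-0.14,0,0,0,0,0,-0.23,-0.27,0,0,0,0,0,-0.34,-0.41,0,0,0,0,0,-0.45,-0.54,0,0,0,0,0,-0.54,-0.65,0,0,0,0,0,-0.6,-0.72,0,0,0,0,0,-0.62,-0.74,0,0,0,0,0,-0.62,-0.74,0,0]'; python3 - <<'E'
from h import *
o=st()
print(rel([.519,-.127,.212],Rdown(148.2),o))
E
```

```text
clock: 10.75
tcp_pos: [0.4907, 0.0646, 0.2124]
orientation: [-0.859, -3.02, 0.002]
contact_force: [-0.2, 0.7, -0.9]
grip_width: 0.0081
t 10.75 tcp [0.4907 0.0646 0.2124] xang 148.23 z [-2.e-03 -8.e-04 -1.e+00] F [-0.19  0.73 -0.93] M [0.08 0.02 0.03] w 0.0081 q [ 0.44  0.3  -0.81  1.95  0.26  0.99  0.52]
[-0.0006, -0.0004, 0.0002, -0.6246, -0.7402, 0.0024]
```

```bash
python3 -m jog '[0,0,0,-0.04,-0.05,0,0,0,0,0,-0.12,-0.14,0,0,0,0,0,-0.23,-0.27,0,0,0,0,0,-0.34,-0.41,0,0,0,0,0,-0.45,-0.54,0,0,0,0,0,-0.54,-0.65,0,0,0,0,0,-0.6,-0.72,0,0,0,0,0,-0.62,-0.74,0,0,0,0,0,-0.62,-0.74,0,0]'; python3 - <<'E'
from h import *
o=st()
print(rel([.519,-.127,.168],Rdown(148.2),o))
for n in('scene','wrist'):
    im=r.grab_frame(n);cv2.imwrite(f'pics/{n}7.png',im[:,:,::-1])
im=cv2.imread('pics/scene7.png');cv2.imwrite('pics/s7.png',cv2.resize(im[140:275,145:325],(800,600),interpolation=cv2.INTER_CUBIC))
E
```

```text
clock: 11.65
tcp_pos: [0.5183, -0.1265, 0.2123]
orientation: [-0.86, -3.019, 0.001]
contact_force: [-0.1, 0.5, -0.7]
grip_width: 0.0086
t 11.65 tcp [ 0.5183 -0.1265  0.2123] xang 148.21 z [-2.2e-03 -3.0e-04 -1.0e+00] F [-0.09  0.49 -0.74] M [0.11 0.02 0.06] w 0.0086 q [ 0.71  0.35 -0.72  1.87  0.27  1.02  0.89]
[-0.0004, -0.0005, 0.0, -0.0046, 0.0001, 0.2217]
```

View pics/s7.png

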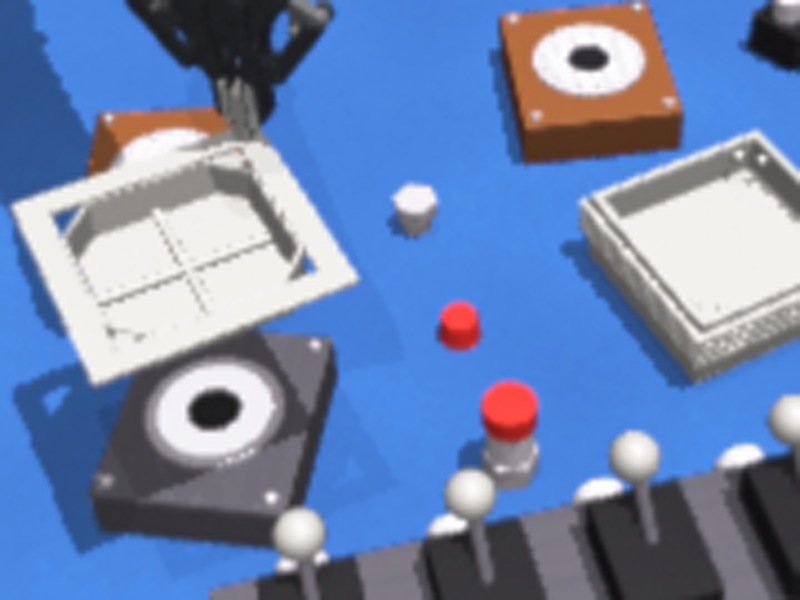

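View pics/wrist7.png

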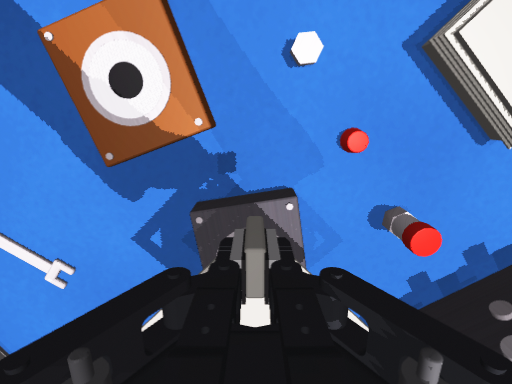

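The tray hangs level-looking over the box, with the stack and the bystanders in place. Lowering to the hold height before measuring the tray's real pose.

```bash
python3 -m jog '[0,0,0,-0.001,0,0.02,0,0,0,0,-0.002,0,0.06,0,0,-0.0005,0,-0.003,0,0.11,0,0,-0.0005,0,-0.004,0,0.16,0,0,-0.0005,0,-0.0045,0,0.2,0,0,-0.0005,0,-0.0045,0,0.22,0,0,-0.0005,0,-0.0045,0,0.2217,0,0,-0.0005,0,-0.0045,0,0.2217,0]'; python3 - <<'E'
from h import *
o=st()
for n in('scene','top'):
    im=r.grab_frame(n);cv2.imwrite(f'pics/{n}8.png',im[:,:,::-1])
im=cv2.imread('pics/scene8.png');cv2.imwrite('pics/s8.png',cv2.resize(im[165:255,135:255],(800,600),interpolation=cv2.INTER_CUBIC))
im=cv2.imread('pics/top8.png');cv2.imwrite('pics/t8.png',cv2.resize(im[100:220,240:400],(800,600),interpolation=cv2.INTER_CUBIC))
# tilt 0 prediction
W=np.array([.6075,-.182,0]);S=cam('scene');Tt=cam('top')
c=o['tcp_pos']+ex*.104+[0,0,-.0233];print('centre',c)
P=[c+ex*.113*a+ey*.113*b+[0,0,.015] for a,b in((-1,0),(0,1),(1,0),(0,-1))]
print((proj(S,P)-[135,165])*6.667);print((proj(Tt,P)-[240,100])*5)
E
```

```text
clock: 12.55
tcp_pos: [0.5191, -0.1253, 0.1682]
orientation: [-0.857, -3.022, 0.001]
contact_force: [-0.3, -0.8, -0.9]
grip_width: 0.008
t 12.55 tcp [ 0.5191 -0.1253  0.1682] xang 148.35 z [-6.e-04 -8.e-04 -1.e+00] F [-0.3  -0.77 -0.93] M [ 0.04  0.08 -0.02] w 0.008 q [ 0.68  0.4  -0.7   1.92  0.32  0.93  0.85]
centre [ 0.60745348 -0.18006119  0.14491991]
[[462.52454108  87.76563007]
 [615.70485528 325.22240283]
 [230.36359526 481.06889661]
 [108.5251032  214.88314477]]
[[320.88002293 392.82683005]
 [250.12062105 139.45879665]
 [501.55319939  76.91046492]
 [575.59553365 326.64604223]]
```

View pics/s8.png

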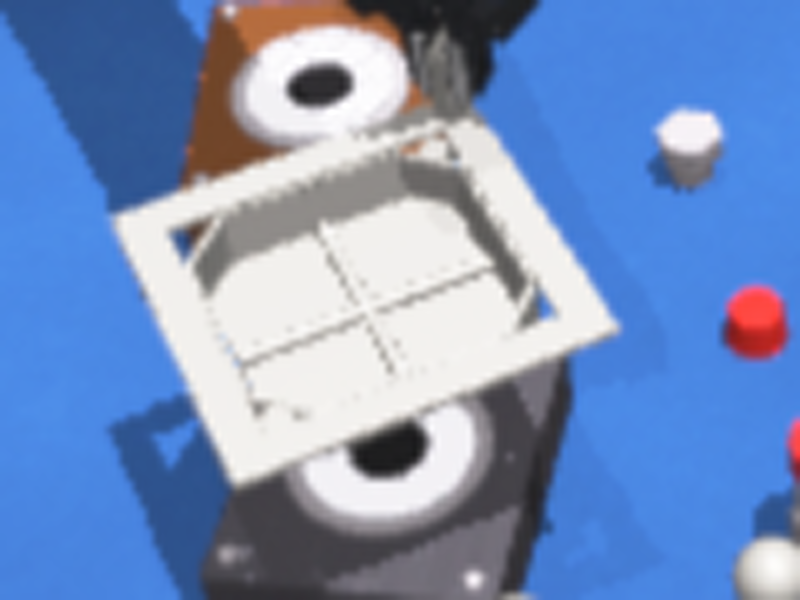

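View pics/t8.png

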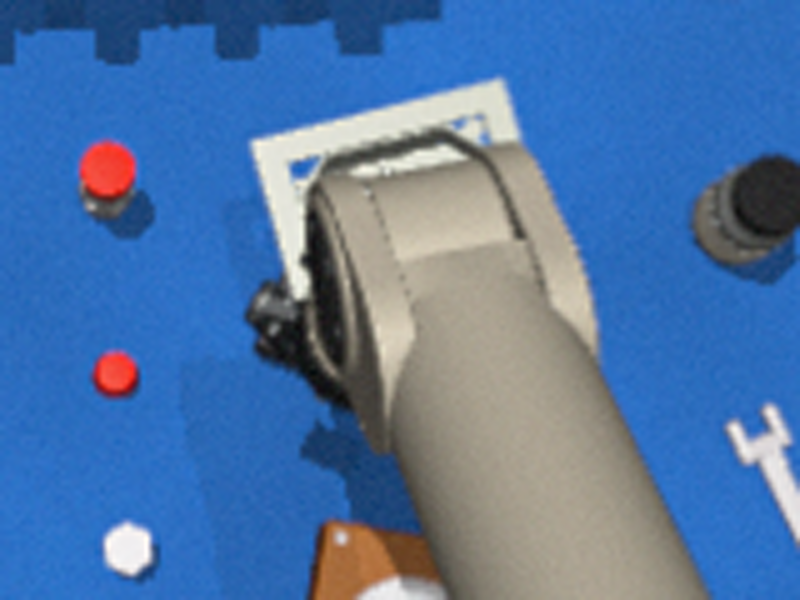

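Predicted and observed rim corners agree to about 0.5 px in both views, so the tray is level with its middle near (0.6075, -0.180, 0.145). A small centring nudge, then settle.

```bash
python3 -m jog '[0,0,0,-0.004,-0.0064,0,0,0,0,0,-0.004,-0.0064,0,0,0,0,0,-0.004,-0.0064,0,0,0,0,0,-0.004,-0.0064,0,0,0,0,0,-0.004,-0.0064,0,0,0,0,0,-0.004,-0.0064,0,0,0,0,0,-0.004,-0.0064,0,0,0,0,0,-0.004,-0.0064,0,0]'; python3 - <<'E'
from h import *
o=st(); print(o['tcp_pos']+ex*.104+[0,0,-.0233],abs(o['qvel']).max())
im=r.grab_frame('scene');cv2.imwrite('pics/scene9.png',cv2.resize(im[130:280,60:260,::-1],(800,600),interpolation=cv2.INTER_CUBIC))
im=r.grab_frame('scene')[:,:,::-1];cv2.imwrite('pics/scene9b.png',im)
# stack mask shift vs. start: difference of outer rim region
a=cv2.imread('pics/scene0.png');d=cv2.absdiff(a,im).max(2);print('stack lower part diff',(d[200:225,280:345]>60).sum())
o=st();print(abs(o['qvel']).max())
E
```

```text
clock: 13.45
tcp_pos: [0.5193, -0.1268, 0.1685]
orientation: [0.857, 3.022, -0.001]
contact_force: [1.0, 0.0, -0.8]
grip_width: 0.0084
t 13.45 tcp [ 0.5193 -0.1268  0.1685] xang 148.35 z [ 0.    -0.001 -1.   ] F [ 0.96  0.05 -0.83] M [-0.01  0.13  0.02] w 0.0084 q [ 0.69  0.4  -0.7   1.92  0.32  0.93  0.85]
[ 0.60765736 -0.18161982  0.14524566] 0.0016988521188120692
stack lower part diff 92
t 13.55 tcp [ 0.5193 -0.1268  0.1686] xang 148.35 z [ 0.    -0.001 -1.   ] F [ 0.86  0.28 -0.82] M [0.05 0.06 0.03] w 0.0082 q [ 0.69  0.4  -0.7   1.92  0.32  0.93  0.85]
0.0023357933168185415
```

View pics/scene9b.png

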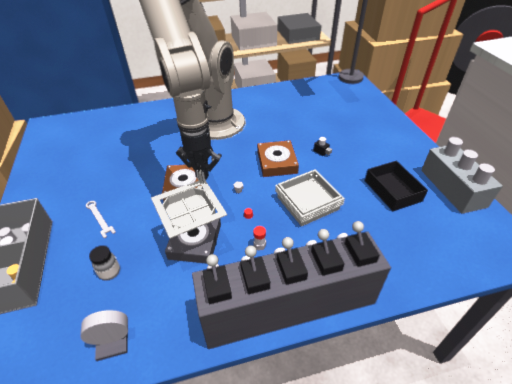

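The stack stands at (309,197), the tray is held over the dark box and everything else is where it was. Handing in.

```bash
python3 -c "
from bench import r
r.hand_in()"
```

```text
the job is handed in; nothing more can be done
```

The job is handed in: the gripper is holding the top tray still and level above the camera box's window. The arm took 13.6 s of the 48 s allowed.

- **Peel:** I gripped the corner tab at 110 N and tipped the tray about 0.24 rad around its far corner, which raised the tab corner about 5 cm. It then lifted away with only about 1.3 N on the wrist, roughly the tray's own weight.
- **Hold:** My last check put the tray's middle at (0.6077, -0.1816, 0.145). I measured the window at (0.6075, -0.182), with the glass at height 0.045, so the tray is about 10 cm above it. That position comes from the arm's pose and assumes the tab did not slip in the grip. Before a last 1.5 mm nudge, the rim corners I could see matched a level tray to about half a pixel. The arm was then at rest.
- **Surroundings:** By eye, the last picture shows the rest of the stack and everything else on the bench where it started. A picture comparison around the lower part of the stack gave 92 changed pixels, which I put down to the tray being gone and did not look into further.

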